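Gauge a specimen bar at its scribed line

ROBOT

A 7-joint arm with a two-finger parallel gripper is mounted at the origin on a cart in front of the work surface, level with it; the furniture and walls round the work are solid. World frame = base frame: x ahead of the robot, y to its left, z up, the work surface at z = 0. Lengths are in m, angles in rad, forces in N, time in s.
With the tool pointing down it reaches from about 0.35 to 0.9 m from the base axis. Payload 7.2 kg.
Tool frame: the origin (TCP) lies at the centre of the arm's flange, where the gripper is bolted on; the fingertips stand 182 mm ahead of it and the grasp point (between the pads) lies 163 mm ahead of it; y points along the fingers, x is the direction in which the jaws open and shut, and the axes are right-handed (so a half turn about y gives the same grasp; the last joint's range is limited). The gripper opens to 88 mm and grips with 3 to 60 N. Pads are 20 mm wide; open, the fingers measure 115 mm over their backs; the gripper's body (75 mm by 178 mm) begins 61 mm behind the grasp point.
Start: joints at [1.264, 0.411, -0.013, 1.596, 0.006, 1.134, -0.082], TCP at [0.148, -0.607, 0.405] pointing down, gripper open.
Joint ranges: [-2.95, 2.95], [-0.29, 1.99], [-1.47, 1.44], [0.14, 2.54], [-1.03, 4.17], [0.13, 1.85], [-2.86, 2.86]. Speed limits (rad/s): [2.39, 2.39, 3.01, 3.01, 3.14, 3.14, 3.14].

INTERFACE

Orientations are given as a rotation vector (axis times angle).
In Python, from plant import env gives the robot as it stands.
- The arm moves only by the shell command python3 -m inch 'ROWS' [OPENING]. ROWS is JSON, a list of rows, each a list of 2 entries, a list of its own where there are three numbers: the shift along the tool's x, y, z in mm, then the turn about the tool's y in degrees. A call has 1 to 12 rows; each row is the pose to reach, as a shift and turn from the pose commanded when the call began, along the tool's axes at that moment; what a row does not reach only later rows make up. A row lasts 1/10 s, in which the tool goes at most 50 mm and 8.59 degrees, less where a joint would pass 70% of its speed; a pose out of reach is approached as far as the arm can. A call with a gripper value outside its range is refused whole. OPENING is the opening, from 0 (shut) to 1 (fully open), set as the call begins (- or left out, the last holds). The fingers move at their own pace and stop on an object; the grip force is fixed at half the most. Time passes only in rows, so rows that repeat a pose let the fingers close. It gives the time, the measured TCP pose, the force and the opening at its end, in the units of the state.
- env.get_obs(): the state, without advancing time (a new reading comes with each control period).
- env.get_image(name): name is "scene" or "top" or "wrist"; returns a dict with "color" (480x640x3 uint8, red, green, blue), "z_map" (480x640 float32, m along the optical axis (not along the pixel's ray), 0 where there is no reading), "K" (3x3 intrinsics, pixels), "T" (4x4, takes a point from camera to world coordinates). Camera axes: x right, y up, looking along -z (the intrinsics and any distortion apply to the point x, -y, -z); pixel columns grow to the right and rows downward; lengths in m; the calibration is good to about 2 mm. A picture is of the moment at which its call begins.
- env.sign_off(): hands the job in, once; it reports no verdict.
The state is a dict: "time": time; "qpos": joint angles; "dq": joint speeds; "effort": joint torques, N m; "tool_pos": TCP position; "ee_rot": TCP orientation; "wrist_force": force on the tool from outside, world axes, zero at the start; "moment": the same for the moment, N m; "gripper_width": finger opening in m.
Only numpy, scipy, OpenCV 4.12 (cv2) and the standard library are available. Lean on these libraries where they do the work, as an engineer would, in place of code of your own. Each camera call takes 0.05 s, during which the arm holds its last target.

TASK

Slide the metal bar along the bed of the bench gauge until its scribed line lies right under the fixed pointer. Then close the sliding jaw until the bar is held flat between both jaws, gently and without tilting the jaw, and let go with the jaw still touching, the line still under the pointer and the things around the gauge undisturbed.

Things in the scene. Friction and masses are not known exactly. Their poses are not given: they have to be found in the camera images.
- gauge: Bench gauge (a big caliper lying flat), fixed to the worktop: grey bed plate 205 x 220 x 12 mm. Origin on the worktop; the plate spans x -130 to +75 and y -110 to +110 mm in this frame, its top is z = 12 mm. +x: the way the sliding jaw closes (roughly away from the robot); +y: along the jaws; z up. The jaw's rail is flush with the bed, on the line y = -60 mm.
- fixed_face (a point): On the flat face of the fixed steel jaw at the gauge's far side, in the gauge's frame at (35, 15, 28) mm. The face looks to -x and spans gauge y -72 to +52 mm; the jaw's top is at z = 42 mm. Axes as the gauge's.
- pointer_tip (a point): Lower end of the fixed pointer, a 6 mm needle that hangs from a dark bracket on the fixed jaw; in the gauge's frame at (16, 15, 48) mm, 4 mm above the bar's top. The bracket's top is at z = 72 mm (the gauge's highest point). Axes as the gauge's.
- bar_center (a point): Centre of the loose hollow aluminium specimen bar, 40 mm wide (its x) x 150 mm long (its y) x 32 mm high, 0.2 to 0.4 kg, lying on the bed between the jaws, along them to within a few degrees. At the start it is 25 to 50 mm too far to +y and stands clear of both jaws. Axes along the bar's, nearly parallel to the gauge's.
- bar_mark (a point): Middle of the dark scribed line, 3 mm wide, across the bar's top face; on the bar's long middle line, 30 mm from its centre towards its +y end, on its top. Axes as the bar's.
- push_pad (a point): Middle of the near face of the dark ribbed push pad on the sliding jaw's carriage, 44 mm wide (y) and 42 mm high (top z = 56 mm on the gauge), right on the rail line; 42 mm behind (-x of) the jaw's measuring face. The face looks to the gauge's -x.
- jaw_slide (a joint): Travel of the sliding jaw along the gauge's +x in m (0 wide open to 0.085). Its measuring face is at gauge x = -57 mm + this value, so with the bar pressed against the fixed jaw it touches at 0.052. The slide has about 3.5 N of friction, stays where it is left, and takes the bar along when it meets it.
- jaw_tilt (a joint): Tilt of the sliding jaw's blade about the upright pin on its carriage in rad, 0 square to the rail. The blade (steel, top z = 43 mm) spans gauge y -72 to +52 mm; its worn pin has springy play (about 10 Nm/rad), so a push on the blade's free end, away from the rail, tilts it, while a push on the pad does not.
- capped_bottle: Bystander: plastic bottle with a screw cap, 56 mm across, 115 mm high, standing behind the fixed jaw. Origin under its centre.
- tape_roll: Bystander: roll of tape lying flat, 68 mm across, 19 mm high, at the gauge's -y side. Origin under its centre.
- weighing_dish: Bystander: small square white weighing dish, 74 x 74 x 16 mm, on the worktop at the gauge's +y side, towards the robot. Origin under its centre.
Mind the look-alikes: they are no part of the job. Of the things like the part that bears bar_center, leave any that is blue, green or turquoise; of the rest the larger one is meant.

How it is judged:
On the way:
1. the bar lies on the bed with its scribed line under the pointer (within 4 mm along the bar), the jaw not yet closed (y of bar_mark in the frame of pointer_tip between -0.004 and 0.004 m and z of bar_center in the frame of gauge between 0.025 and 0.031 m and value of joint jaw_slide below 0.046 m), for 0.2 s.
At the end, for the whole second after the job is handed in: The bar rests flat on the bed, square to the jaws (within 0.025 rad) and against the fixed jaw, with its scribed line within 4 mm of the pointer along the bar; the sliding jaw is closed on it (gap at most 1.5 mm) and square (within 0.025 rad); all at rest (y of bar_mark in the frame of pointer_tip between -0.004 and 0.004 m and z of bar_center in the frame of gauge between 0.025 and 0.031 m and angle between the y axis of bar_center and the y axis of gauge, either way round below 0.025 rad and x of bar_center in the frame of gauge between 0.0135 and 0.0165 m and value of joint jaw_slide between 0.0505 and 0.054 m and value of joint jaw_tilt between -0.025 and 0.025 rad and linear speed of bar below 0.01 m/s); the robot touches nothing.
It fails at once if the sliding jaw is tilted by more than 0.04 rad (value of joint jaw_tilt above 0.04 rad or value of joint jaw_tilt below -0.04 rad).
It fails at once if the jaw is forced: more than 40 N on the bar (contact force between jaw_slide and bar above 40 N).
It fails at once if a bystander is moved by more than 20 mm (distance of any of capped_bottle, tape_roll, weighing_dish from where it was at the start of the episode above 0.02 m).
It also fails if it takes over 51 s, if anything falls off the work surface, if the arm or the gripper's body presses on something with over 40 N, if the wrist force passes 120 N, or if a joint passes its speed limit or range.

## Working session

There is one attempt and no reset: what is moved stays moved. The work goes in short steps, Python scripts to look and compute and a shell command to move; the robot and the scene stay as the last step left them, time stands still between calls to the robot, and variables do not carry over. Pictures are saved under pics/ and viewed, and the job is handed in when it is done.

```bash
ls; mkdir -p pics; cat > h.py <<'E'
import numpy as np, cv2, sys
from plant import env
from scipy.spatial.transform import Rotation as R
def grab(n,fn=None):
    im=env.get_image(n)
    if fn: cv2.imwrite('pics/'+fn,cv2.cvtColor(im['color'],cv2.COLOR_RGB2BGR))
    np.savez('last_%s.npz'%n,**{k:v for k,v in im.items()})
    return im
def px2w(im,u,v,z=None):
    K=im['K'];T=im['T']
    d=np.array([(u-K[0,2])/K[0,0],-(v-K[1,2])/K[1,1],-1.])
    if z is None:
        Z=im['z_map'][int(round(v)),int(round(u))]; return T[:3,:3]@(d*Z)+T[:3,3]
    D=T[:3,:3]@d; s=(z-T[2,3])/D[2]; return T[:3,3]+s*D
def w2px(im,p):
    c=np.linalg.inv(im['T'])@np.r_[p,1]; K=im['K']
    return K[0,2]+K[0,0]*c[0]/-c[2], K[1,2]+K[1,1]*-c[1]/-c[2]
E
python3 - <<'E'
from h import *
for n in('scene','top','wrist'):
    im=grab(n,n+'0.png'); print(n,im.keys(),im['K'].round(1).tolist(),im['T'].round(3).tolist())
o=env.get_obs();print({k:np.round(v,3) for k,v in o.items()})
print(R.from_rotvec(o['ee_rot']).as_matrix().round(3))
E
```

```text
pics
scene dict_keys(['color', 'z_map', 'K', 'T']) [[536.1, 0.0, 328.2], [0.0, 536.1, 241.6], [0.0, 0.0, 1.0]] [[-0.839, 0.398, -0.372, 0.19], [-0.545, -0.615, 0.57, 0.601], [-0.002, 0.681, 0.733, 0.835], [0.0, 0.0, 0.0, 1.0]]
top dict_keys(['color', 'z_map', 'K', 'T']) [[595.9, 0.0, 312.5], [0.0, 595.9, 241.2], [0.0, 0.0, 1.0]] [[-0.027, 0.981, -0.191, 0.282], [-1.0, -0.029, -0.011, -0.009], [-0.017, 0.19, 0.982, 1.512], [0.0, 0.0, 0.0, 1.0]]
wrist dict_keys(['color', 'z_map', 'K', 'T']) [[347.8, 0.0, 316.1], [0.0, 347.8, 241.0], [0.0, 0.0, 1.0]] [[0.236, 0.931, 0.279, 0.225], [-0.972, 0.226, 0.067, -0.589], [-0.001, -0.287, 0.958, 0.384], [0.0, 0.0, 0.0, 1.0]]
{'time': np.float64(0.15), 'qpos': array([ 1.264,  0.412, -0.013,  1.597,  0.006,  1.134, -0.082]), 'dq': array([ 0.002,  0.   ,  0.001, -0.003, -0.001,  0.   ,  0.   ]), 'effort': array([ 2.0000e-03, -5.8833e+01,  6.4300e-01, -2.9129e+01, -5.4000e-02,
        1.6000e-02,  0.0000e+00]), 'tool_pos': array([ 0.148, -0.607,  0.404]), 'ee_rot': array([-1.312,  1.032, -1.031]), 'wrist_force': array([ 0.246, -0.373,  0.4  ]), 'moment': array([ 0.021, -0.024, -0.021]), 'gripper_width': np.float64(0.088)}
[[ 0.236 -0.     0.972]
 [-0.972  0.001  0.236]
 [-0.001 -1.    -0.   ]]
```

View pics/scene0.png

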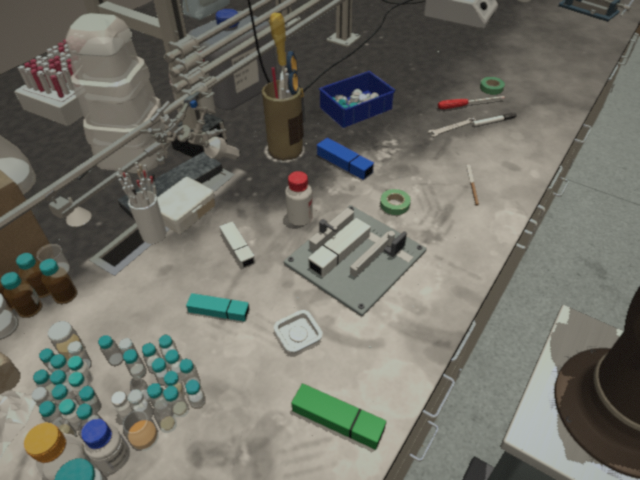

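View pics/top0.png

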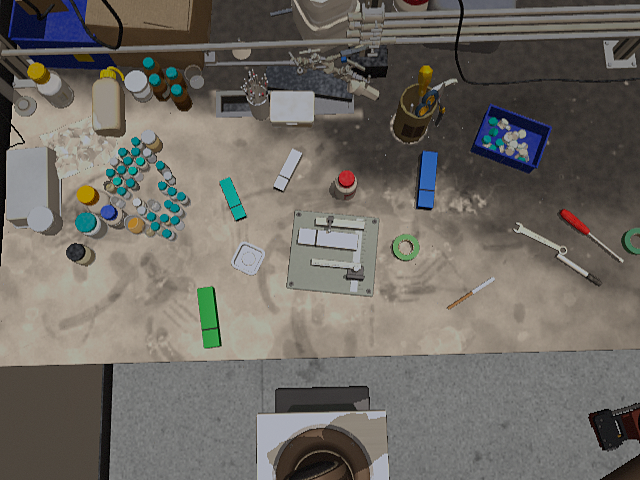

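View pics/wrist0.png

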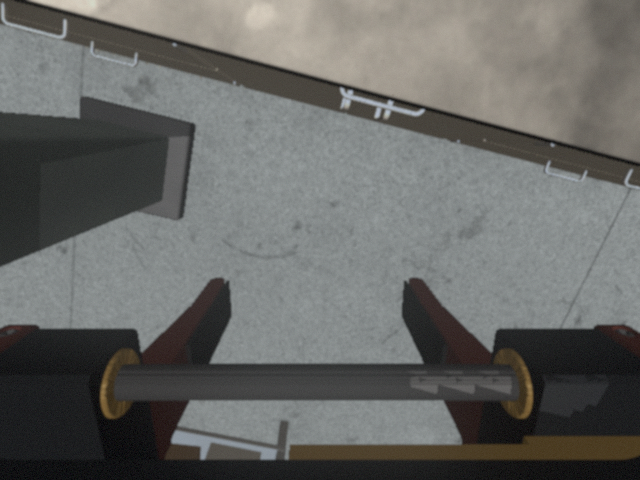

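The candidates are the bars in the top image:
- aluminium bar on the bed at (330,239)
- smaller pale bar at (288,169)
- turquoise bar at (232,198)
- blue bar at (427,180)
- green bar at (208,317)

The coloured ones are excluded. Of the two pale ones, the bar on the bed is larger and lies between the jaws, so it fits. I'll check it in an enlarged crop.

```bash
python3 - <<'E'
from h import *
a=cv2.imread('pics/top0.png')[145:305,230:430]; cv2.imwrite('pics/top0c.png',cv2.resize(a,(800,640)[:2],interpolation=cv2.INTER_CUBIC)[:600])
a=cv2.imread('pics/scene0.png')[160:320,260:440]; cv2.imwrite('pics/sc0c.png',cv2.resize(a,None,fx=3.7,fy=3.7,interpolation=cv2.INTER_CUBIC))
E
```

```text
(no output)
```

View pics/top0c.png

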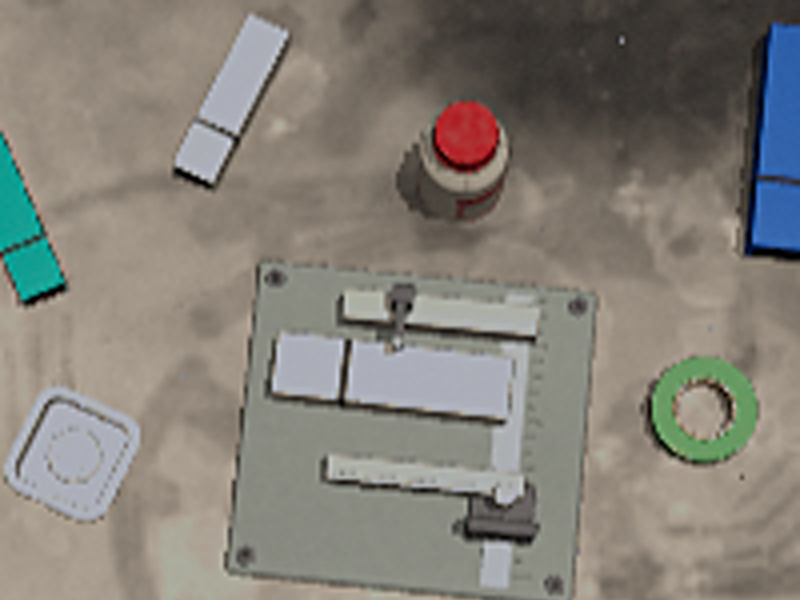

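View pics/sc0c.png

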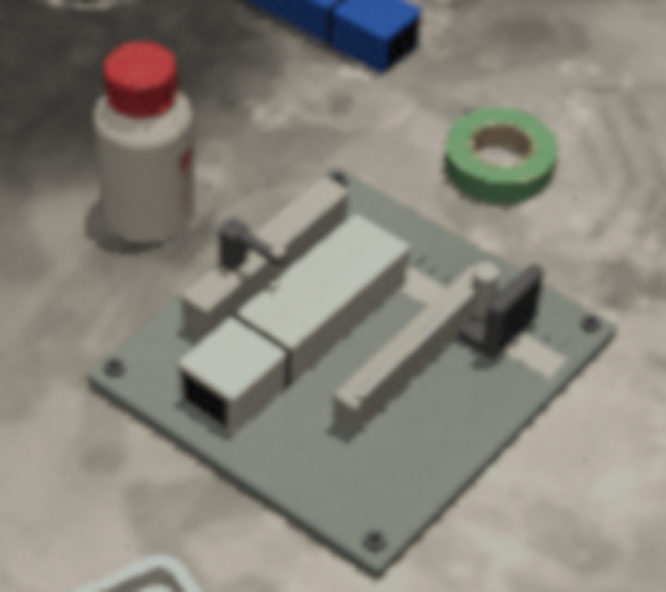

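The crops confirm the aluminium bar on the bed, with its scribed line at about crop (345,372) and the pointer tip near (396,346). The pad is at about (503,515), the bottle is behind the fixed jaw, the tape is on the right and the dish on the left. Next I'll compute poses.

```bash
cat > pose.py <<'E'
from h import *
def load(n): return dict(np.load('last_%s.npz'%n))
E
python3 - <<'E'
from pose import *
t=load('top'); s=load('scene')
f=lambda x,y:(230+x/4-.4,145+y/4-.4)
g=lambda x,y:(260+x/3.7-.4,160+y/3.7-.4)
for nm,p,z in[('TL',(262,263),.012),('TR',(597,293),.012),('BL',(228,572),.012),('screwTL',(276,278),.012),('screwTR',(577,306),.012),('screwBL',(245,556),.012),('screwBR',(554,584),.012),('markTop',(348,342),.044),('markBot',(343,404),.044),('barTL',(277,333),.044),('barBL',(271,393),.044),('barTR',(514,358),.044),('barBR',(508,416),.044),('ptr',(395,346),.048),('bladeL',(325,462),.043),('bladeR',(495,492),.043),('padtop',(503,528),.056),('bottle',(466,132),.115),('tape',(704,411),.019),('dish',(74,456),.01)]:
    u=f(*p); print(nm,px2w(t,*u,z).round(4)[:2],px2w(t,*u).round(3))
print()
for nm,p,z in[('L',(90,378),.012),('R',(615,328),.012),('B',(378,577),.012),('scrL',(115,368),.012),('scrR',(590,323),.012),('scrB',(374,541),.012),('markfar',(233,319),.044),('marknear',(288,352),.044),('barL',(182,377),.044),('barB',(230,408),.044),('barTop',(358,215),.044),('barR',(408,245),.044),('tip',(275,287),.048),('padTL',(480,343),.056),('padtopR',(540,268),.056),('padtopL',(497,300),.056),('botcap',(141,62),.115),('tape',(500,143),.019)]:
    u=g(*p); print(nm,px2w(s,*u,z).round(4)[:2],px2w(s,*u).round(3))
E
```

```text
TL [0.6557 0.0512] [ 0.659  0.052 -0.002]
TR [ 0.6291 -0.1644] [ 0.631 -0.165  0.004]
BL [0.4555 0.077 ] [0.456 0.077 0.008]
screwTL [0.6455 0.0424] [0.646 0.042 0.009]
screwTR [ 0.6209 -0.1512] [ 0.62  -0.151  0.015]
screwBL [0.4653 0.066 ] [0.465 0.066 0.017]
screwBR [ 0.442  -0.1284] [ 0.442 -0.128  0.016]
markTop [ 0.5949 -0.0031] [ 0.594 -0.003  0.047]
markBot [0.5553 0.0011] [0.559 0.001 0.022]
barTL [0.6021 0.0414] [0.61  0.043 0.009]
barBL [0.5637 0.0461] [0.57  0.047 0.013]
barTR [ 0.5815 -0.1071] [ 0.59  -0.11   0.001]
barBR [ 0.5446 -0.1018] [ 0.549 -0.104  0.017]
ptr [ 0.5906 -0.0326] [ 0.586 -0.032  0.072]
bladeL [0.519  0.0134] [0.524 0.014 0.012]
bladeR [ 0.497  -0.0918] [ 0.495 -0.091  0.054]
padtop [ 0.4726 -0.0951] [ 0.473 -0.095  0.054]
bottle [ 0.7083 -0.0789] [ 0.708 -0.079  0.115]
tape [ 0.5486 -0.2278] [ 0.553 -0.232 -0.007]
dish [0.533  0.1743] [0.534 0.175 0.001]

L [0.6529 0.0563] [0.654 0.055 0.01 ]
R [ 0.428  -0.1334] [ 0.428 -0.133  0.012]
B [0.4535 0.0841] [0.457 0.078 0.002]
scrL [0.6456 0.0429] [0.644 0.045 0.015]
scrR [ 0.4415 -0.1292] [ 0.439 -0.123  0.019]
scrB [0.4665 0.0661] [0.465 0.068 0.015]
markfar [0.5949 0.0014] [0.595 0.002 0.045]
marknear [0.5572 0.0054] [0.557 0.006 0.045]
barL [0.5947 0.0506] [0.6   0.044 0.034]
barB [0.5617 0.0545] [0.566 0.048 0.035]
barTop [ 0.5794 -0.1039] [ 0.58  -0.105  0.043]
barR [ 0.5436 -0.0986] [ 0.545 -0.101  0.041]
tip [ 0.5867 -0.0277] [ 0.588 -0.029  0.046]
padTL [ 0.4702 -0.0458] [ 0.483 -0.074  0.022]
padtopR [ 0.4691 -0.1119] [ 0.469 -0.113  0.055]
padtopL [ 0.4774 -0.078 ] [ 0.477 -0.076  0.058]
botcap [ 0.709  -0.0792] [ 0.71  -0.08   0.114]
tape [ 0.5514 -0.2265] [ 0.56  -0.247 -0.001]
```

The heights from both views agree (bar top about 0.045, pad 0.056, bottle 0.114). The gauge origin is about (0.571,-0.046) with yaw -7.35°. The mark is about 32 mm too far to +y. My plan is to push the bar's +y end with two slightly spread fingers, then push the pad.

```bash
python3 -m inch '[[[-28,0,29],-6.9],[[-56,0,58],-13.8],[[-84,0,87],-20.7],[[-112,0,116],-27.6],[[-140,0,145],-34.5],[[-168,0,174],-41.4],[[-196,0,203],-48.3],[[-224,0,232],-55.2],[[-252,0,261],-62.1],[[-280,0,290],-69],[[-280,0,290],-69]]' 0.25
python3 - <<'E'
from h import *
o=env.get_obs();M=R.from_rotvec(o['ee_rot']).as_matrix();print(o['time'],o['tool_pos'],M.round(4),o['qpos'].round(2))
print((M.T@(np.array([.5868,.0777,.405])-o['tool_pos'])*1000).round(1))
E
```

```text
time: 1.25
tool_pos: [0.3658, -0.2622, 0.4049]
ee_rot: [-1.568, 0.091, -0.093]
wrist_force: [0.6, 0.2, -0.2]
gripper_width: 0.0219
1.25 [ 0.36582085 -0.26218332  0.40490809] [[ 0.9932  0.0013  0.1165]
 [-0.1165  0.0011  0.9932]
 [ 0.0012 -1.      0.0012]] [ 0.92  0.14 -0.44  1.98  0.07  1.04  0.33]
[179.9   0.6 363.3]
```

```bash
python3 -m inch '[[[18,0,36],0],[[36,0,72],0],[[54,0,109],0],[[72,0,145],0.7],[[90,0,181],0.7],[[108,0,218],0.7],[[126,0,254],0.7],[[144,0,290],0.7],[[162,0,327],0.7],[[180,0,363],0.7],[[180,0,363],0.7]]'
python3 - <<'E'
from h import *
o=env.get_obs();M=R.from_rotvec(o['ee_rot']).as_matrix();print(o['time'],o['tool_pos'],M.round(4),o['qpos'].round(2))
grab('wrist','w1.png')
E
```

```text
time: 2.35
tool_pos: [0.5895, 0.075, 0.4041]
ee_rot: [-1.565, 0.106, -0.106]
wrist_force: [0.1, -0.7, 0.1]
gripper_width: 0.0218
2.35 [0.58948428 0.07495375 0.40406071] [[ 9.909e-01  0.000e+00  1.349e-01]
 [-1.349e-01  3.400e-03  9.909e-01]
 [-4.000e-04 -1.000e+00  3.300e-03]] [ 0.25  0.43 -0.62  1.64  0.26  1.15 -0.57]
```

View pics/w1.png

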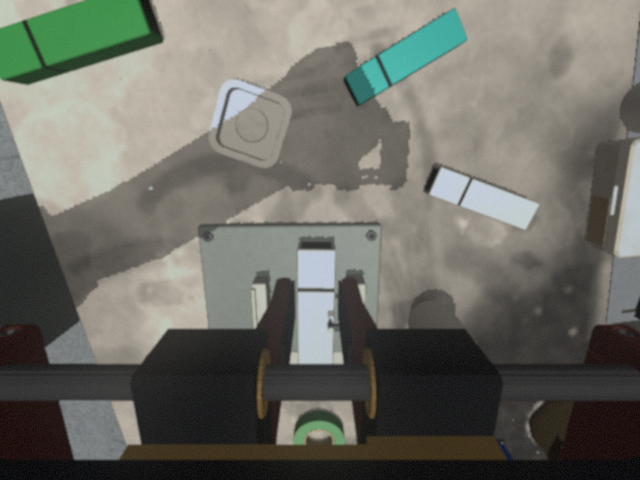

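```bash
python3 - <<'E'
from h import *
a=cv2.imread('pics/w1.png')[215:375,190:390]; cv2.imwrite('pics/w1c.png',cv2.resize(a,None,fx=3.75,fy=3.75,interpolation=cv2.INTER_CUBIC))
E
```

```text
(no output)
```

View pics/w1c.png

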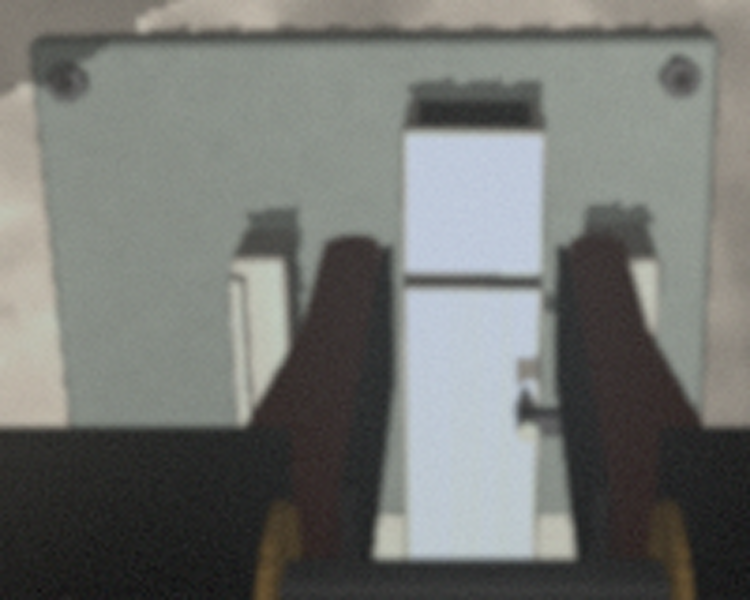

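```bash
cat >> pose.py <<'E'
a=-np.radians(7.35); O=np.array([.5708,-.0463]); G=np.array([[np.cos(a),-np.sin(a)],[np.sin(a),np.cos(a)]])
def gf(p): return (G.T@(np.asarray(p)[:2]-O)*1000).round(1)
E
python3 - <<'E'
from pose import *
w=load('wrist')
f=lambda x,y:(190+x/3.75-.4,215+y/3.75-.4)
for nm,p,z in[('scr1',(67,78),.012),('scr2',(680,75),.012),('end l',(403,128),.044),('end r',(545,130),.044),('mark l',(405,280),.044),('mark r',(542,281),.044),('tip?',(527,366),.048),('tip@48',(524,400),.048),('bladeEnd',(262,256),.043),('bladeface',(287,258),.043),('fix',(640,258),.042)]:
    u=f(*p);P=px2w(w,*u,z);print(nm,P[:2].round(4),gf(P),px2w(w,*u).round(3))
u=w2px(w,np.r_[O+G@np.array([.016,.015]),.048]);print('pred tip crop',(np.array(u)-[190,215])*3.75)
for n,f0 in(('top',(230,145,4)),('scene',(260,160,3.7))):
  u=w2px(load(n),np.r_[O+G@np.array([.016,.015]),.048]);print(n,(np.array(u)-f0[:2])*f0[2])
E
```

```text
scr1 [0.4667 0.0658] [-117.6   97.9] [0.469 0.067 0.018]
scr2 [0.6469 0.0421] [64.2 97.4] [0.646 0.044 0.017]
end l [0.5662 0.0469] [-16.4  91.8] [0.563 0.037 0.013]
end r [0.6048 0.041 ] [22.5 90.9] [0.605 0.041 0.043]
mark l [0.56   0.0019] [-16.9  46.5] [0.56  0.002 0.044]
mark r [ 0.5985 -0.0037] [22.  45.8] [ 0.598 -0.003  0.045]
tip? [ 0.591  -0.0276] [17.7 21.2] [ 0.591 -0.03   0.043]
tip@48 [ 0.5888 -0.0383] [16.9 10.3] [ 0.589 -0.031  0.06 ]
bladeEnd [0.5208 0.0143] [-57.3  53.7] [0.52  0.012 0.038]
bladeface [0.5277 0.0127] [-50.3  53. ] [0.526 0.01  0.037]
fix [ 0.627  -0.0013] [49.9 51.8] [ 0.627 -0.002  0.04 ]
pred tip crop [519.58538834 383.80747489]
top [394.94393657 347.46316111]
scene [276.18751463 277.74660159]
```

All three views agree. The mark is at gauge y about +46 (needs 15) and the bar end at y about 91.4, so the push is about 31 mm. I'll lower the gripper behind the bar's end.

```bash
python3 -m inch '[[[0,40,0],0],[[0,80,0],0],[[0,120,0],0],[[0,160,0],0],[[0,185,0],0],[[0,200,0],0],[[0,202,0],0],[[0,202,0],0]]'
python3 - <<'E'
from pose import *
o=env.get_obs();print(gf(o['tool_pos']),o['tool_pos'])
grab('wrist','w2.png')
E
```

```text
time: 3.2
tool_pos: [0.5884, 0.0699, 0.2033]
ee_rot: [-1.568, 0.11, -0.111]
wrist_force: [-0.2, -0.0, -0.4]
gripper_width: 0.0223
[  2.6 117.5] [0.58840991 0.06985556 0.20326319]
```

View pics/w2.png

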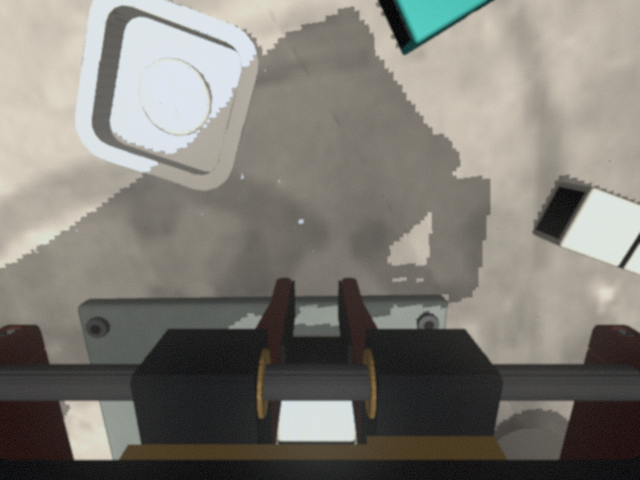

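```bash
python3 -m inch '[[[0,0,-6],-0.7],[[0,0,-12],-0.7],[[0,0,-16],-0.7],[[0,0,-19],-0.7],[[0,0,-22],-0.7],[[0,0,-25],-0.7],[[0,0,-28],-0.7],[[0,0,-31],-0.7],[[0,0,-34],-0.7],[[0,0,-37],-0.7],[[0,0,-39],-0.7],[[0,0,-39],-0.7]]'
python3 - <<'E'
from pose import *
o=env.get_obs();print(gf(o['tool_pos']),o['tool_pos'],o['ee_rot'],o['wrist_force'])
grab('top','t3.png');grab('scene','s3.png')
a=cv2.imread('pics/t3.png')[185:305,280:390]; a=cv2.resize(a,None,fx=4.9,fy=4.9,interpolation=cv2.INTER_CUBIC);cv2.imwrite('pics/t3c.png',a)
a=cv2.imread('pics/s3.png')[190:320,270:440]; a=cv2.resize(a,None,fx=4.5,fy=4.5,interpolation=cv2.INTER_CUBIC);cv2.imwrite('pics/s3c.png',a)
E
```

```text
time: 4.45
tool_pos: [0.5826, 0.0312, 0.2025]
ee_rot: [-1.569, 0.101, -0.1]
wrist_force: [0.2, -0.1, 0.1]
gripper_width: 0.0216
[ 1.8 78.4] [0.58260297 0.0312287  0.20249828] [-1.56909524  0.10097735 -0.1004631 ] [ 0.22052358 -0.11226488  0.14271969]
```

View pics/t3c.png

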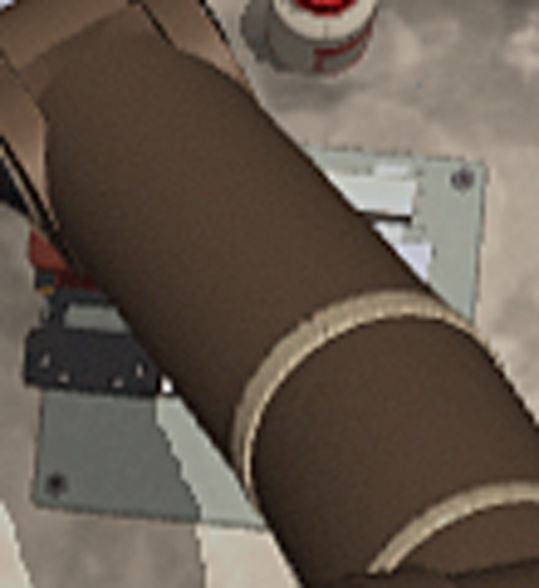

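View pics/s3c.png

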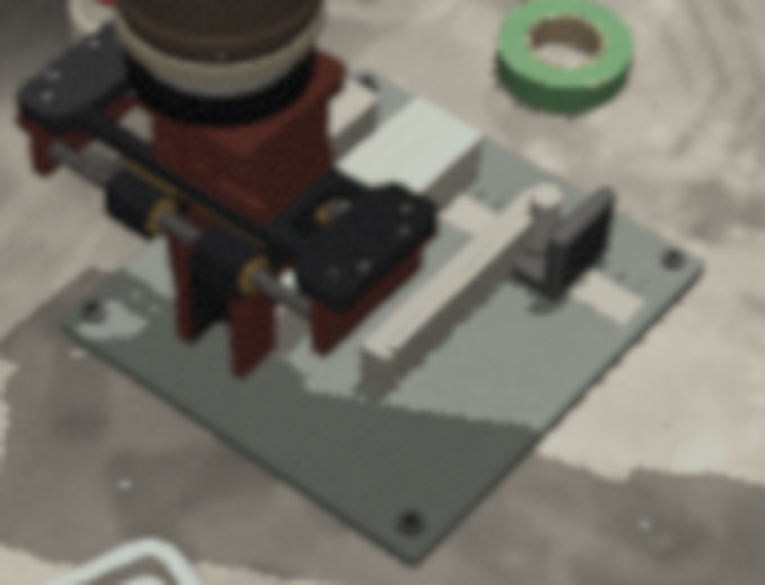

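```bash
python3 - <<'E'
from pose import *
s=load('scene')
for p in[(420,97),(480,143)]:
    print(gf(px2w(s,270+p[0]/4.5-.4,190+p[1]/4.5-.4,.044)))
E
```

```text
[ 17.6 -80.7]
[-22.6 -74.4]
```

The -y end of the bar, seen in the scene view at crop (420,97)-(480,143), has moved about 22 mm, as expected. I'll push 7 mm more, then back off and look.

```bash
python3 -m inch '[[[0,0,-2],0],[[0,0,-4],0],[[0,0,-6],0],[[0,0,-7],0],[[0,0,-7],0],[[0,0,-7],0],[[0,0,-7],0]]'
python3 -m inch '[[[0,0,20],0],[[0,-20,40],0],[[0,-60,70],0],[[0,-100,80],0],[[0,-140,80],0],[[0,-180,80],0],[[0,-180,80],0]]'
python3 - <<'E'
from pose import *
o=env.get_obs();print(gf(o['tool_pos']),o['tool_pos'],o['ee_rot'],o['wrist_force'])
grab('wrist','w4.png')
a=cv2.imread('pics/w4.png')[215:375,190:390]; cv2.imwrite('pics/w4c.png',cv2.resize(a,None,fx=3.75,fy=3.75,interpolation=cv2.INTER_CUBIC))
grab('top','t4.png')
a=cv2.imread('pics/t4.png')[185:305,280:390]; a=cv2.resize(a,None,fx=4.9,fy=4.9,interpolation=cv2.INTER_CUBIC);cv2.imwrite('pics/t4c.png',a)
E
```

```text
time: 5.25
tool_pos: [0.5818, 0.0248, 0.2027]
ee_rot: [-1.569, 0.1, -0.1]
wrist_force: [-0.2, -0.1, 0.5]
gripper_width: 0.0222
time: 5.95
tool_pos: [0.593, 0.1054, 0.3886]
ee_rot: [-1.566, 0.093, -0.107]
wrist_force: [-0.0, 0.7, 0.1]
gripper_width: 0.022
[  2.6 153.3] [0.59303927 0.10541519 0.38858398] [-1.56641167  0.09298667 -0.1070136 ] [-0.02954354  0.65513577  0.09385058]
```

View pics/w4c.png

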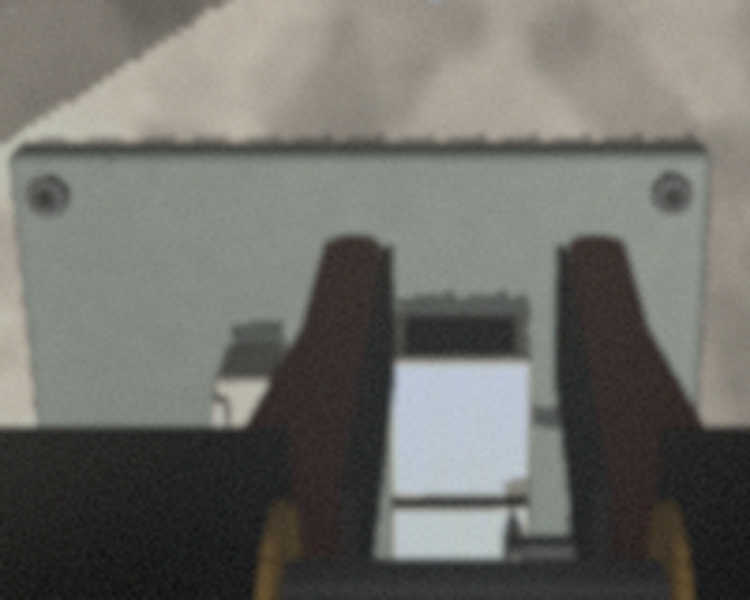

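View pics/t4c.png

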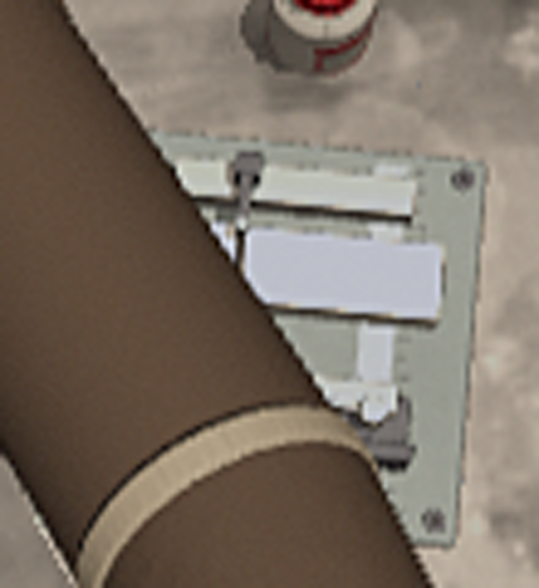

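```bash
python3 - <<'E'
from pose import *
w=load('wrist')
f=lambda x,y:(190+x/3.75-.4,215+y/3.75-.4)
for nm,p,z in[('scr1',(48,194),.012),('scr2',(671,192),.012),('end l',(393,357),.044),('end r',(530,358),.044),('mark l',(392,500),.044),('mark r',(528,502),.044),('bladeface',(270,378),.043)]:
    P=px2w(w,*f(*p),z);print(nm,P[:2].round(4),gf(P))
print('pred tip',[(np.array(w2px(w,np.r_[O+G@np.array([.016,.015]),z]))-[190,215])*3.75 for z in(.044,.048,.06)])
t=load('top');g=lambda x,y:(280+x/4.9-.4,185+y/4.9-.4)
for nm,p,z in[('mark',(239,252),.044),('tip',(241,226),.048),('bar TR',(443,245),.044),('bar BR',(437,320),.044),('scrTR',(462,179),.012),('scrBR',(433,520),.012)]:
    print(nm,gf(px2w(t,*g(*p),z)))
a=cv2.imread('pics/t4.png')[225:255,310:345]; cv2.imwrite('pics/t4d.png',cv2.resize(a,None,fx=18,fy=18,interpolation=cv2.INTER_CUBIC))
E
```

```text
scr1 [0.4665 0.0649] [-117.6   96.9]
scr2 [0.6467 0.0416] [64.  96.9]
end l [0.5624 0.016 ] [-16.3  60.7]
end r [0.5999 0.0106] [21.6 60.2]
mark l [ 0.5555 -0.0289] [-17.4  15.3]
mark r [ 0.594  -0.0348] [21.6 14.4]
bladeface [0.5274 0.0136] [-50.7  53.8]
pred tip [array([507.08459447, 498.78716013]), array([507.57498442, 506.97331552]), array([509.10912444, 532.58295243])]
mark [ 6.1 14.9]
tip [18.9 15.2]
bar TR [ 20.  -88.8]
bar BR [-19.2 -89. ]
scrTR [ 63.1 -97.7]
scrBR [-117.6  -97.6]
```

View pics/t4d.png

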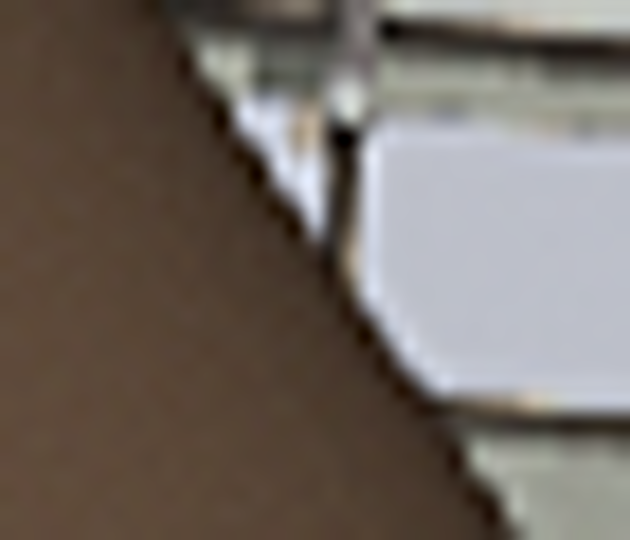

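Both views put the mark at gauge y about 15, right under the needle, with the bar square. Now I'll move to the push pad with the fingers shut.

```bash
python3 - <<'E'
from pose import *
o=env.get_obs();M=R.from_rotvec(o['ee_rot']).as_matrix();print(M.round(4).tolist())
print((M.T@(np.r_[O+G@np.array([-.134,-.060]),.300]-o['tool_pos'])*1000).round(1), np.degrees(np.arctan2(M[1,0],M[0,0]))+7.35)
E
```

```text
[[0.9918, 0.0022, 0.1275], [-0.1275, -0.0003, 0.9918], [0.0022, -1.0, 0.0]]
[-136.    83.3 -212. ] 0.02236306710650382
```

```bash
python3 -m inch '[[[-17,0,-26],0],[[-34,0,-53],0],[[-51,0,-80],0],[[-68,0,-106],0],[[-85,0,-132],0],[[-102,0,-159],0],[[-119,0,-186],0],[[-136,0,-212],0],[[-136,40,-212],0],[[-136,83,-212],0],[[-136,83,-212],0],[[-136,83,-212],0]]' 0
python3 - <<'E'
from pose import *
o=env.get_obs();M=R.from_rotvec(o['ee_rot']).as_matrix();print(gf(o['tool_pos']),o['tool_pos'],M.round(4).tolist(),o['qpos'].round(2),o['gripper_width'])
grab('wrist','w5.png')
E
```

```text
time: 7.25
tool_pos: [0.4298, -0.0884, 0.2991]
ee_rot: [-1.567, 0.102, -0.097]
wrist_force: [-0.0, -0.3, 1.5]
gripper_width: 0.0004
[-134.5  -59.8] [ 0.42977386 -0.08844118  0.29914838] [[0.9919, -0.0033, 0.1266], [-0.1266, 0.0014, 0.992], [-0.0034, -1.0, 0.001]] [ 0.59  0.29 -0.58  2.11  0.22  0.8  -0.25] 0.0003579519950369672
```

View pics/w5.png

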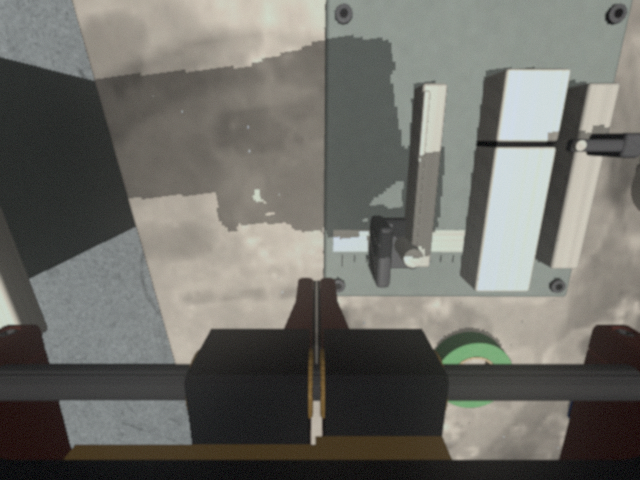

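```bash
python3 - <<'E'
from pose import *
w=load('wrist')
a=cv2.imread('pics/w5.png')[200:300,330:450]; cv2.imwrite('pics/w5c.png',cv2.resize(a,None,fx=6,fy=6,interpolation=cv2.INTER_CUBIC))
for p,z in[((371,218),.056),((371,286),.056),((391,286),.056),((477,143),.044),((556,143),.044),((580,146),.048)]: print(p,gf(px2w(w,*p,z)),px2w(w,*p).round(3))
E
```

```text
(371, 218) [-98.8 -32.5] [ 0.473 -0.075  0.019]
(371, 286) [-96.6 -81.1] [ 0.469 -0.134  0.013]
(391, 286) [-82.6 -81.1] [ 0.486 -0.137  0.012]
(477, 143) [-30.2  14.8] [ 0.555 -0.03   0.015]
(556, 143) [21.2 14.8] [ 0.588 -0.033  0.052]
(580, 146) [34.3 13.1] [ 0.589 -0.035  0.072]
```

View pics/w5c.png

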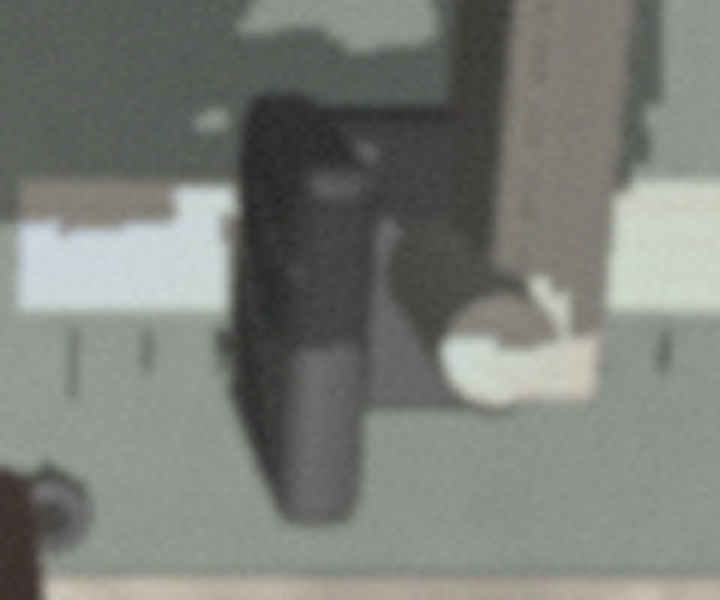

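The pad's near top edge is at about (378,218-286), so its face is at gauge x about -92, on y about -60. I'll lower.

```bash
python3 -m inch '[[[0,30,0],0],[[0,60,0],0],[[0,85,0],0],[[0,95,0],0],[[0,95,0],0],[[0,95,0],0]]'
python3 - <<'E'
from pose import *
o=env.get_obs();M=R.from_rotvec(o['ee_rot']).as_matrix();print(gf(o['tool_pos']),o['tool_pos'],M.round(4).tolist(),o['wrist_force'])
im=grab('scene','s5.png')
a=cv2.imread('pics/s5.png')[160:320,260:440]; cv2.imwrite('pics/s5c.png',cv2.resize(a,None,fx=3.7,fy=3.7,interpolation=cv2.INTER_CUBIC))
E
```

```text
time: 7.9
tool_pos: [0.4309, -0.0886, 0.206]
ee_rot: [-1.569, 0.099, -0.102]
wrist_force: [-0.1, 0.2, 0.2]
gripper_width: 0.0007
[-133.3  -59.8] [ 0.43092336 -0.08860092  0.20598758] [[0.9919, 0.0018, 0.1271], [-0.1271, -0.0006, 0.9919], [0.0019, -1.0, -0.0003]] [-0.10970132  0.19492587  0.22547131]
```

View pics/s5c.png

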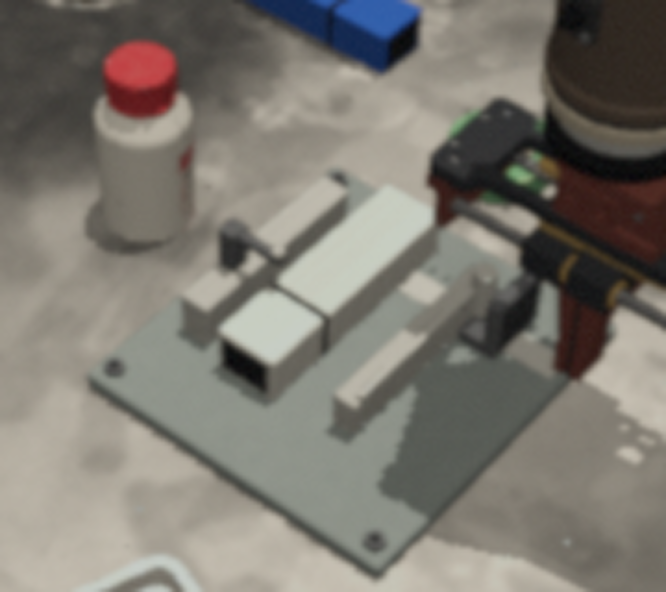

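```bash
python3 -m inch '[[[6,0,0],0],[[12,0,0],0],[[18,0,0],0],[[22,0,0],0],[[24,0,0],0],[[26,0,0],0],[[28,0,0],0],[[30,0,0],0],[[32,0,0],0],[[34,0,0],0],[[36,0,0],0],[[36,0,0],0]]'
python3 - <<'E'
from pose import *
o=env.get_obs();print(gf(o['tool_pos']),o['tool_pos'],o['ee_rot'],o['wrist_force'])
im=grab('top','t6.png')
a=cv2.imread('pics/t6.png')[185:305,280:390]; a=cv2.resize(a,None,fx=4.9,fy=4.9,interpolation=cv2.INTER_CUBIC);cv2.imwrite('pics/t6c.png',a)
E
```

```text
time: 9.15
tool_pos: [0.4659, -0.0932, 0.2045]
ee_rot: [-1.568, 0.101, -0.1]
wrist_force: [-2.3, 0.6, 0.8]
gripper_width: 0.0004
[-98.1 -60. ] [ 0.46585591 -0.09324917  0.20453994] [-1.56844347  0.10050666 -0.10008134] [-2.30200046  0.58684732  0.79202037]
```

View pics/t6c.png

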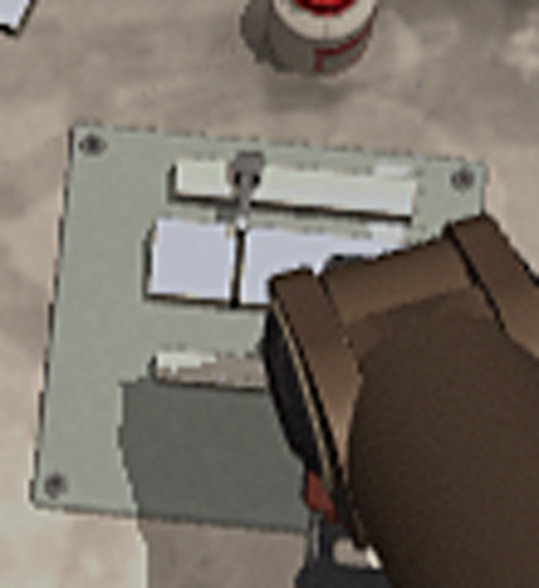

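```bash
python3 -m inch '[[[2,0,0],0],[[4,0,0],0],[[6,0,0],0],[[8,0,0],0],[[10,0,0],0],[[12,0,0],0],[[14,0,0],0],[[16,0,0],0],[[18,0,0],0],[[20,0,0],0],[[22,0,0],0],[[22,0,0],0]]'
python3 -m inch '[[[1,0,0],0],[[2,0,0],0],[[3,0,0],0],[[4,0,0],0],[[5,0,0],0],[[6,0,0],0],[[7,0,0],0],[[7,0,0],0]]'
python3 - <<'E'
from pose import *
o=env.get_obs();print(gf(o['tool_pos']),o['tool_pos'],o['ee_rot'],o['wrist_force'])
im=grab('top','t7.png')
a=cv2.imread('pics/t7.png')[185:305,280:390]; a=cv2.resize(a,None,fx=4.9,fy=4.9,interpolation=cv2.INTER_CUBIC);cv2.imwrite('pics/t7c.png',a)
E
```

```text
time: 10.4
tool_pos: [0.488, -0.0961, 0.2046]
ee_rot: [-1.568, 0.1, -0.101]
wrist_force: [-1.9, 0.5, -0.4]
gripper_width: -0.0
time: 11.2
tool_pos: [0.4945, -0.0969, 0.2046]
ee_rot: [-1.569, 0.101, -0.1]
wrist_force: [-4.8, 0.7, -0.0]
gripper_width: 0.0006
[-69.2 -60. ] [ 0.49447777 -0.09694219  0.20461657] [-1.56858562  0.10062314 -0.09993835] [-4.75650762  0.6720083  -0.03790974]
```

View pics/t7c.png

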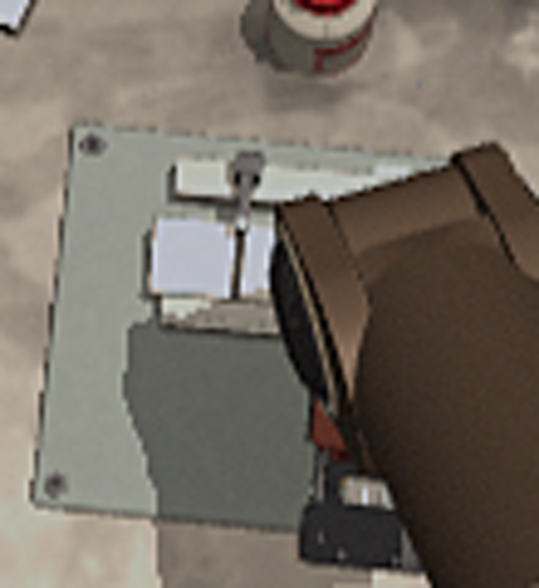

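```bash
python3 -m inch '[[[1,0,0],0],[[2,0,0],0],[[3,0,0],0],[[4,0,0],0],[[5,0,0],0],[[6,0,0],0],[[6,0,0],0]]'
python3 - <<'E'
from pose import *
o=env.get_obs();print(gf(o['tool_pos']),o['tool_pos'],o['wrist_force'])
im=grab('top','t8.png')
a=cv2.imread('pics/t8.png')[205:265,295:355]; a=cv2.resize(a,None,fx=10,fy=10,interpolation=cv2.INTER_CUBIC);cv2.imwrite('pics/t8c.png',a)
E
```

```text
time: 11.95
tool_pos: [0.5005, -0.0977, 0.2046]
ee_rot: [-1.568, 0.1, -0.1]
wrist_force: [-4.8, -0.1, -0.0]
gripper_width: 0.0002
[-63.2 -60. ] [ 0.50048878 -0.09773527  0.20460315] [-4.78844060e+00 -8.05185092e-02 -2.61818745e-03]
```

View pics/t8c.png

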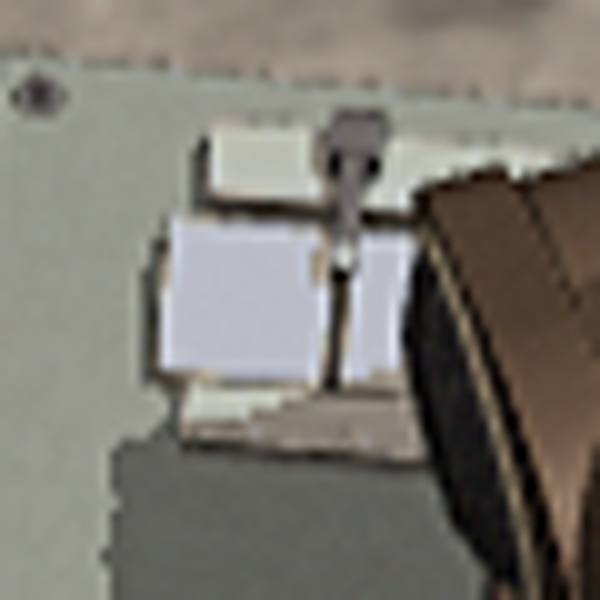

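```bash
python3 -m inch '[[[0.5,0,0],0],[[1,0,0],0],[[1.5,0,0],0],[[2,0,0],0],[[2,0,0],0]]'
python3 -m inch '[[[0.5,0,0],0],[[1,0,0],0],[[1,0,0],0]]'
python3 - <<'E'
from pose import *
o=env.get_obs();print(gf(o['tool_pos']),o['wrist_force'])
E
```

```text
time: 12.5
tool_pos: [0.5024, -0.098, 0.2046]
ee_rot: [-1.569, 0.101, -0.1]
wrist_force: [-4.4, 1.7, 0.0]
gripper_width: 0.0003
time: 12.8
tool_pos: [0.5034, -0.0981, 0.2046]
ee_rot: [-1.569, 0.1, -0.1]
wrist_force: [-5.4, 0.7, 0.3]
gripper_width: 0.0006
[-60.2 -60. ] [-5.40848057  0.74321037  0.31756022]
```

Still free-sliding force (about 5 N), so I'll keep creeping.

```bash
python3 -m inch '[[[0.5,0,0],0],[[1,0,0],0],[[1,0,0],0]]'
python3 -m inch '[[[0.5,0,0],0],[[0.5,0,0],0]]'
python3 - <<'E'
from pose import *
o=env.get_obs();print(gf(o['tool_pos']),o['wrist_force'])
im=grab('top','t9.png')
a=cv2.imread('pics/t9.png')[205:265,295:355]; a=cv2.resize(a,None,fx=10,fy=10,interpolation=cv2.INTER_CUBIC);cv2.imwrite('pics/t9c.png',a)
im=grab('scene','s9.png')
a=cv2.imread('pics/s9.png')[190:290,290:400]; a=cv2.resize(a,None,fx=6,fy=6,interpolation=cv2.INTER_CUBIC);cv2.imwrite('pics/s9c.png',a)
E
```

```text
time: 13.1
tool_pos: [0.5044, -0.0982, 0.2046]
ee_rot: [-1.569, 0.1, -0.1]
wrist_force: [-4.5, 0.1, 0.5]
gripper_width: 0.0006
time: 13.3
tool_pos: [0.5049, -0.0983, 0.2046]
ee_rot: [-1.569, 0.1, -0.1]
wrist_force: [-5.2, 0.6, 0.4]
gripper_width: 0.0005
[-58.7 -60. ] [-5.22247724  0.59461577  0.43499497]
```

View pics/t9c.png

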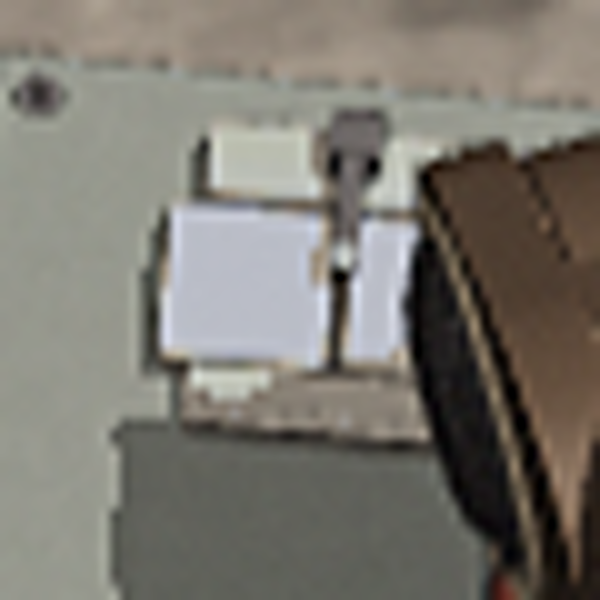

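View pics/s9c.png

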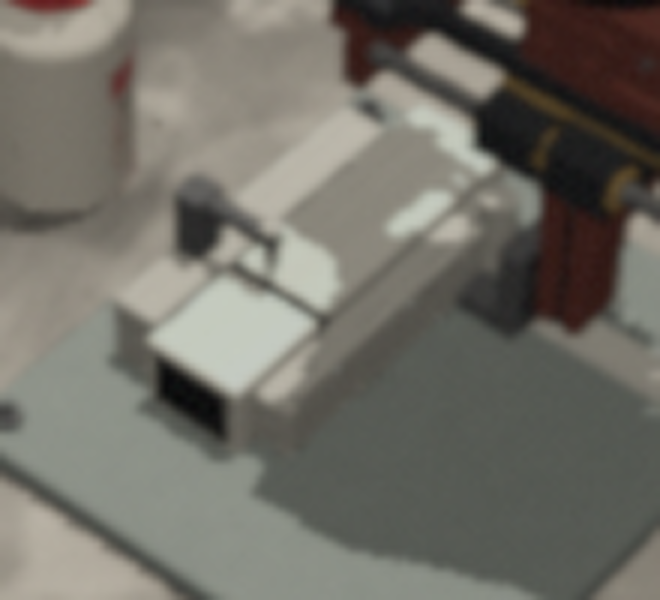

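Almost closed. Creeping by half-millimetres.

```bash
python3 -m inch '[[[0.5,0,0],0],[[0.5,0,0],0]]'
python3 -m inch '[[[0.3,0,0],0],[[0.3,0,0],0]]' | grep -E "pos|force"
python3 -m inch '[[[0.3,0,0],0],[[0.3,0,0],0]]' | grep -E "pos|force"
```

```text
time: 13.6
tool_pos: [0.5055, -0.0984, 0.2046]
ee_rot: [-1.568, 0.1, -0.1]
wrist_force: [-5.1, 1.8, 0.5]
gripper_width: 0.0002
tool_pos: [0.5057, -0.0984, 0.2046]
wrist_force: [-3.5, 0.1, 0.5]
tool_pos: [0.5061, -0.0984, 0.2046]
wrist_force: [-5.2, 0.9, -0.9]
```

```bash
for i in 1; do python3 -m inch '[[[0.3,0,0],0],[[0.3,0,0],0]]' | grep -E "pos|force"; done
python3 -m inch '[[[0.3,0,0],0],[[0.3,0,0],0]]' | grep -E "pos|force"
python3 - <<'E'
from pose import *
im=grab('top','t10.png')
a=cv2.imread('pics/t10.png')[205:265,295:355]; a=cv2.resize(a,None,fx=10,fy=10,interpolation=cv2.INTER_CUBIC);cv2.imwrite('pics/t10c.png',a)
E
```

```text
tool_pos: [0.5063, -0.0985, 0.2046]
wrist_force: [-4.3, 0.4, -0.3]
tool_pos: [0.5066, -0.0985, 0.2046]
wrist_force: [-5.3, 1.5, 0.2]
```

View pics/t10c.png

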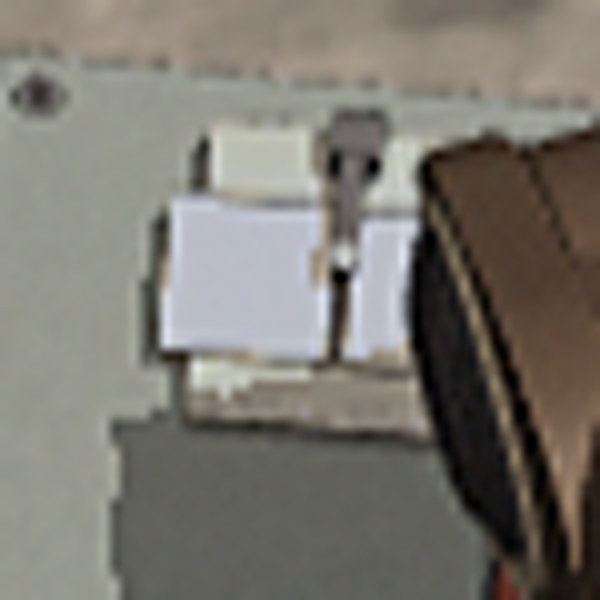

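```bash
python3 -m inch '[[[0.3,0,0],0],[[0.3,0,0],0]]' | grep -E "pos|force"
python3 -m inch '[[[0.3,0,0],0],[[0.3,0,0],0]]' | grep -E "pos|force"
python3 -m inch '[[[0.3,0,0],0],[[0.3,0,0],0]]' | grep -E "pos|force"
```

```text
tool_pos: [0.5067, -0.0985, 0.2046]
wrist_force: [-5.3, 0.9, 1.5]
tool_pos: [0.5068, -0.0985, 0.2046]
wrist_force: [-6.7, 1.3, 1.3]
tool_pos: [0.5069, -0.0985, 0.2046]
wrist_force: [-7.3, 1.3, 2.9]
```

The force is rising and the tool now lags its command, so the bar has met the fixed jaw. One more small step to seat it.

```bash
python3 -m inch '[[[0.3,0,0],0],[[0.3,0,0],0],[[0.3,0,0],0]]' | grep -E "pos|force"
python3 -m inch '[[[0.3,0,0],0],[[0.3,0,0],0],[[0.3,0,0],0]]' | grep -E "pos|force"
python3 -m inch '[[[0.3,0,0],0],[[0.3,0,0],0],[[0.3,0,0],0]]' | grep -E "pos|force"
python3 - <<'E'
from pose import *
im=grab('top','t11.png')
a=cv2.imread('pics/t11.png')[205:265,295:355]; a=cv2.resize(a,None,fx=10,fy=10,interpolation=cv2.INTER_CUBIC);cv2.imwrite('pics/t11c.png',a)
E
```

```text
tool_pos: [0.507, -0.0985, 0.2045]
wrist_force: [-8.3, 1.1, 3.4]
tool_pos: [0.5071, -0.0985, 0.2045]
wrist_force: [-9.7, 2.2, 5.0]
tool_pos: [0.5072, -0.0985, 0.2045]
wrist_force: [-11.4, 0.5, 5.3]
```

View pics/t11c.png

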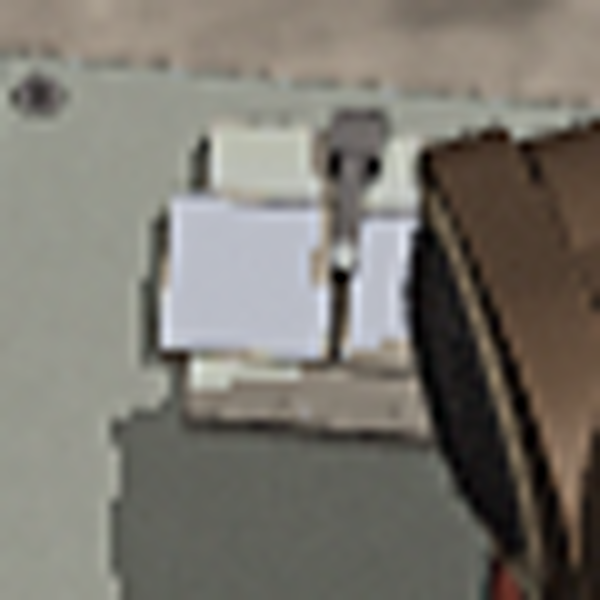

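It is seated at about 11 N. I'll back off along -x, rise clear and inspect.

```bash
python3 -m inch '[[[-1,0,0],0],[[-3,0,0],0],[[-10,0,0],0],[[-25,0,0],0],[[-45,0,0],0],[[-65,-10,0],0],[[-65,-45,0],0],[[-65,-85,0],0],[[-65,-110,0],0],[[-65,-110,0],0],[[-65,-110,0],0]]'
python3 - <<'E'
from pose import *
im=grab('top','t12.png')
a=cv2.imread('pics/t12.png')[185:305,280:390]; a=cv2.resize(a,None,fx=4.9,fy=4.9,interpolation=cv2.INTER_CUBIC);cv2.imwrite('pics/t12c.png',a)
im=grab('scene','s12.png')
a=cv2.imread('pics/s12.png')[190:290,290:400]; a=cv2.resize(a,None,fx=6,fy=6,interpolation=cv2.INTER_CUBIC);cv2.imwrite('pics/s12c.png',a)
grab('wrist','w12.png')
E
```

```text
time: 17.1
tool_pos: [0.4442, -0.0907, 0.3151]
ee_rot: [-1.569, 0.098, -0.103]
wrist_force: [-0.7, 0.7, -0.9]
gripper_width: 0.0001
```

View pics/t12c.png

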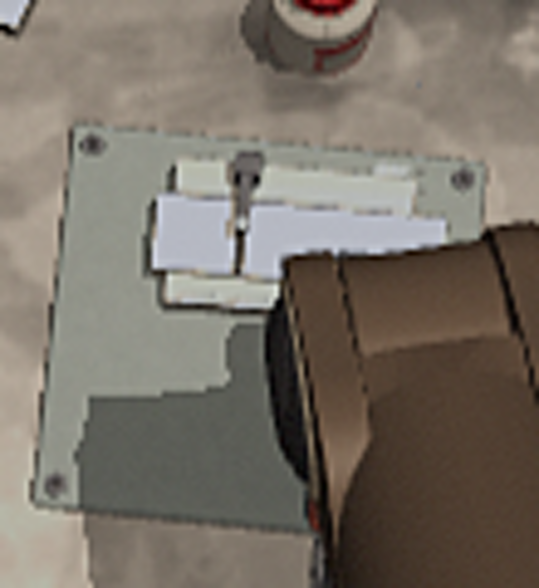

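View pics/s12c.png

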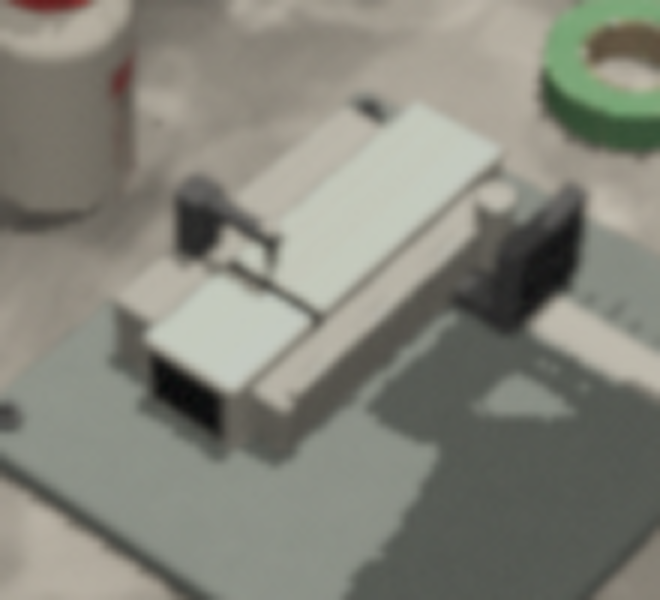

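View pics/w12.png

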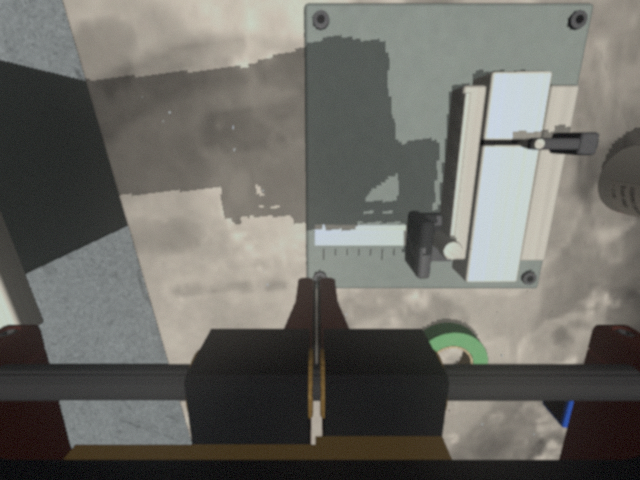

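```bash
python3 - <<'E'
from pose import *
w=load('wrist')
for nm,p,z in[('markL',(481,142),.044),('barTL',(488,72),.044),('barTR',(551,72),.044),('barBL',(467,279),.044),('barBR',(520,283),.044),('screw',(320,20),.012),('screw',(577,20),.012),('screw',(529,277),.012),('bladeTL',(463,88),.043),('bladeTR',(486,88),.043)]: print(nm,gf(px2w(w,*p,z)))
t=load('top');g=lambda x,y:(280+x/4.9-.4,185+y/4.9-.4)
for nm,p,z in[('mark',(239,250),.044),('tip',(241,227),.048),('barTL',(157,196),.044),('barBL',(151,268),.044),('barTR',(446,220),.044),('scr',(92,145),.012)]: print(nm,gf(px2w(t,*g(*p),z)))
a=cv2.imread('pics/w12.png')[60:290,400:600]; cv2.imwrite('pics/w12c.png',cv2.resize(a,None,fx=2.6,fy=2.6,interpolation=cv2.INTER_CUBIC))
E
```

```text
markL [-6.  14.6]
barTL [-7.5 58.7]
barTR [33.9 58.7]
barBL [ -3.  -87.8]
barBR [ 38.8 -91.2]
screw [-117.3   97.6]
screw [65.5 97.6]
screw [ 66.  -99.5]
bladeTL [-22.3  49.2]
bladeTR [-7.  49.2]
mark [ 7.2 15. ]
tip [18.4 15.1]
barTL [31.3 59.8]
barBL [-6.6 59. ]
barTR [ 33.2 -89.2]
scr [62.4 98. ]
```

View pics/w12c.png

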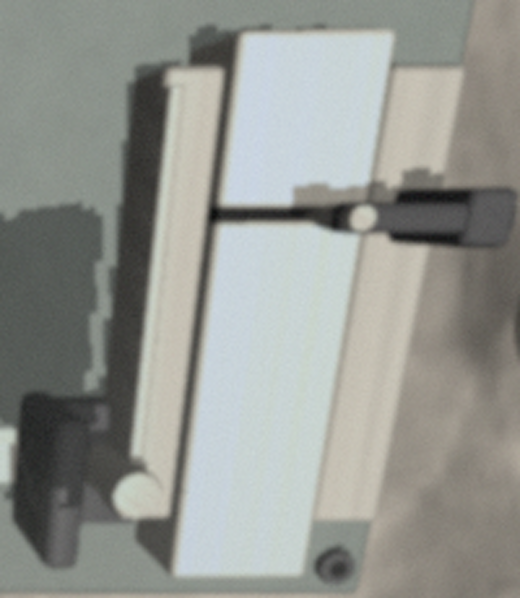

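The line is under the pointer in both views (14.6–15.0 against 15). The bar edges hint at roughly 0.013 rad of yaw, so I'll check squareness more carefully from directly above.

```bash
python3 -m inch '[[[13,-10,-9],0],[[27,-20,-18],0],[[40,-30,-27],0],[[54,-40,-36],0],[[68,-50,-45],0],[[82,-60,-54],0],[[96,-60,-63],0],[[110,-60,-72],0],[[124,-60,-80],0],[[135,-60,-90],0],[[135,-60,-90],0],[[135,-60,-90],0]]'
python3 - <<'E'
from pose import *
print(gf(env.get_obs()['tool_pos']))
grab('wrist','w13.png');grab('top','t13.png')
a=cv2.imread('pics/t13.png')[185:305,280:390]; a=cv2.resize(a,None,fx=4.9,fy=4.9,interpolation=cv2.INTER_CUBIC);cv2.imwrite('pics/t13c.png',a)
E
```

```text
time: 18.45
tool_pos: [0.5662, -0.1965, 0.3732]
ee_rot: [-1.567, 0.102, -0.098]
wrist_force: [-0.1, 1.5, -0.4]
gripper_width: 0.0004
[  14.6 -149.6]
```

View pics/w13.png

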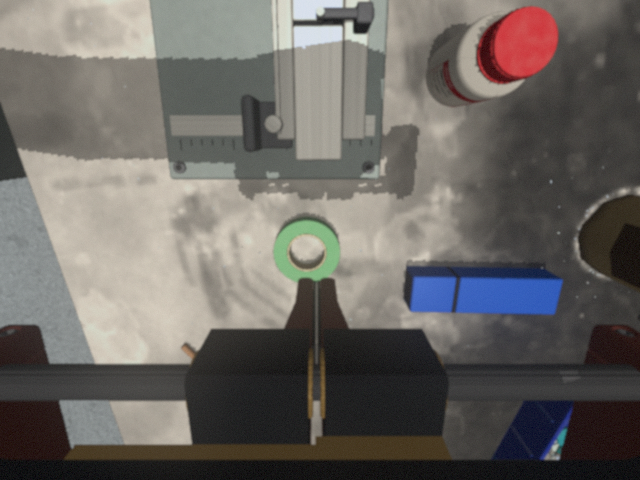

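View pics/t13c.png

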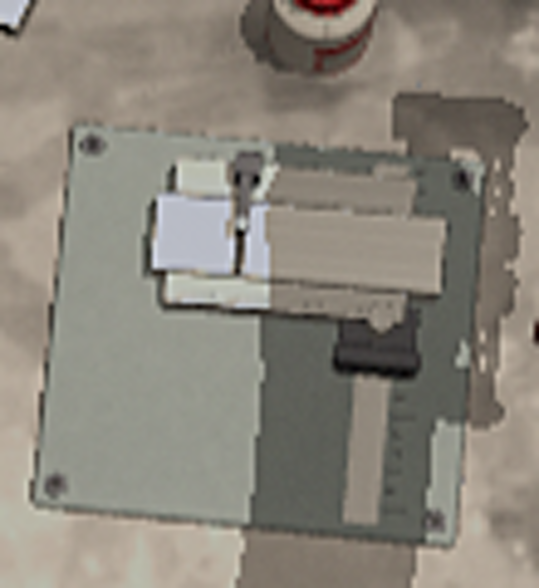

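```bash
python3 - <<'E'
from pose import *
a=cv2.imread('pics/t13.png')[212:254,305:375]; cv2.imwrite('pics/t13d.png',cv2.resize(a,None,fx=11,fy=11,interpolation=cv2.INTER_CUBIC))
E
```

```text
(no output)
```

View pics/t13d.png

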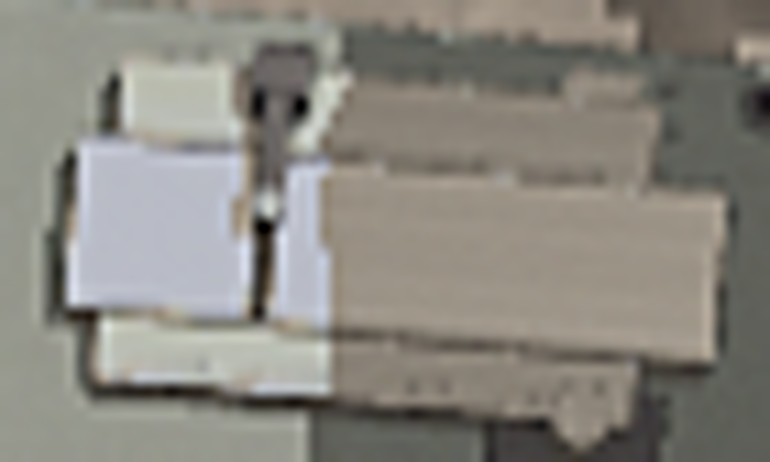

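The enlarged top view shows the bar edges at slopes 0.082 and 0.088, parallel to the fixed jaw (0.086). There are no gaps, the line meets the needle, and the robot is clear. The bystanders look where they were, so I'm handing in.

```bash
python3 -c "
from plant import env
print(env.get_obs()['time'],env.get_obs()['wrist_force']); print(env.sign_off())"
```

```text
18.55 [-0.01971701  0.3893874   0.18181195]
the job is handed in; nothing more can be done
None
```

The bar is held between both jaws with its line under the pointer, and the job was handed in at about 18.6 s of the 51 s allowed. No verdict was reported.

I pushed the bar about 31 mm along the bed by its +y end, using two slightly spread fingertips. Then I closed the sliding jaw through its push pad, creeping in 0.3–0.5 mm steps at the end. I stopped when the push at the wrist reached about 11 N, then backed off and moved the robot clear.

What the last checks showed:
- **Line position:** the scribed line is at gauge y of 14.6 to 15.0 mm, against 15 mm for the pointer.
- **Squareness:** the first rough readings disagreed slightly, suggesting about 0.013–0.015 rad of bar yaw, still inside the 0.025 limit. In an enlarged top view the bar is parallel to the fixed jaw within about 0.005 rad.
- **Jaw closure:** no gap was visible on either side of the bar. The jaw's travel and tilt I judged only from the pictures and the push force.
- **Surroundings:** the bottle and tape look unmoved in the pictures. I did not check the dish in the last pictures, but nothing came near it. The wrist force was near zero at hand-in.

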